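Set up the syrup warmer for the fire-hall breakfast

ROBOT

A 6-joint arm with a two-finger parallel gripper is mounted at the origin on the work surface. World frame = base frame: x ahead of the robot, y to its left, z up, the work surface at z = 0. Lengths are in m, angles in rad, forces in N, time in s.
With the tool pointing down it reaches from about 0.425 to 0.925 m from the base axis. Payload 12.5 kg.
Tool frame: the origin (TCP) lies midway between the tips of the shut fingers; the grasp point (between the pads) lies 19 mm behind it; z points along the fingers, y is the line along which they close (so a half turn about z gives the same grasp; the last joint's range is limited). The gripper opens to 85 mm and grips with 20 to 120 N. Pads are 22 mm wide; open, the fingers measure 114 mm over their backs; the gripper's body (76 mm by 85 mm) begins 54 mm behind the grasp point. The pads swing forward as they close: fully open they stand 13 mm farther back than shut.
Start: joints at [-1.338, 0.491, 1.559, -0, 1.092, -0.106], TCP at [0.208, -0.589, 0.231] pointing down, gripper open.
Joint ranges: [-3.1, 3.1], [-0.84, 2.19], [0.05, 2.79], [-1.13, 4.28], [0.06, 2.93], [-2.69, 2.69]. Speed limits (rad/s): [2.22, 2.22, 2.79, 3.14, 3.14, 3.14].

INTERFACE

Orientations are given as a 3x3 rotation matrix whose columns are the frame's x, y, z axes.
In Python, from bench import reach, movel, movej, let_go, close_gripper, pause, ik, sense, read_camera, camera_params, MotionError, sign_off gives the robot as it stands. The module is installed in compiled form; this text tells all that it offers. Calls block until the motion is done:
- reach(position, orientation): joint-space move of the TCP to a pose.
- movel(position, rotation=None, feed=0.15, guard=None): straight line of the TCP; rotation=None keeps the orientation; feed is the mean speed in m/s. With guard (N) it stops when the force on the tool has changed by that much, and returns True; else False.
- movej(angles): joint-space move.
- let_go() and close_gripper(f_grip=None): open the fingers fully, or close them until they stop; f_grip is the grip in N (None keeps the last).
- pause(seconds).
- ik(position, orientation): joint angles nearest the present ones, or None.
- sense(): the state.
- read_camera(name): name is "side" or "top"; returns the picture (420x560x3 uint8, blue, green, red); there is no depth.
- camera_params(name): a dict with "fovy" (degrees; the focal length in pixels is half the picture's height over the tangent of half this angle, whatever the lens; pixels are square), "cx", "cy" (the principal point, pixels), "extrinsics" (4x4, takes a point from world to camera coordinates). Camera axes: x right, y down, z forward; pixel columns grow to the right and rows downward; lengths in m; the calibration is good to about 2 mm. A picture is of the moment at which its call begins. camera_params takes no time and is no camera call.
A pose or a line that the arm cannot do raises MotionError and nothing moves.
- sign_off(): hands the job in; it is judged then, once.
The state is a dict: "time_s": time; "qpos": joint angles; "joint_vel": joint speeds; "tau": joint torques, N m; "tool_pos": TCP position; "orientation": TCP orientation; "contact_force": force on the tool from outside, world axes, zero at the start; "torque": the same for the moment, N m; "finger_gap": opening from 0.0 (shut) to 1.0 (fully open); "grasp_force": force on a finger pad.
Only numpy, scipy, OpenCV 4.12 (cv2) and the standard library are available. Lean on these libraries where they do the work, as an engineer would, in place of code of your own. Each camera call takes 0.05 s, during which the arm holds its last target. There are 200 camera calls.

TASK

Set up the syrup warmer on the serving table, in this order: lower the tapered steel jar upright into the warmer's round well until it sits fully home on its flange, then set the lid squarely home in the jar's mouth, then push the red switch lever all the way over to on. Keep the jar upright and do not drop the jar or the lid; do not knock over or push aside the syrup bottle and the two shakers.

Things in the scene. Friction and masses are not known exactly. Their poses are not given: they have to be found in the camera images.
- warmer: Countertop syrup warmer, fixed to the table: white enamel housing with a slightly overhanging black deck, 212 x 252 mm (x, y), deck top 98.5 mm above the table. Origin: centre of its underside; x away from its front, y to its left, z up. The round well is in the deck at y = +50 mm, the switch lever at y = -88 mm of its frame. It stands at any yaw within about 0.35 rad.
- well_mouth (a point): Centre of the well's mouth, level with the top of its steel rim (rim outside diameter 97 mm, 100 mm above the table). The well tapers from 79.5 mm wide at the mouth to 54 mm at 70 mm depth, the same taper as the jar with about 1.5 mm to spare all round, so it guides the jar to the centre; the jar comes to rest with its flange on the rim, not on the well's floor.
- jar: Loose empty steel syrup jar, 110 mm high, about 0.4 kg, round and the same all round, standing on the table to the left or right of the warmer (opposite side from the lid). Tapered foot: 54 mm diameter at the bottom, 76 mm at 60 mm height; then a flange 91 mm in diameter from 60 to 65 mm; then a straight upright collar 58 mm in diameter from 65 to 110 mm, with wall 4 mm, open at the top: grip it across this collar from above. Origin: centre of its underside, z up.
- jar_flange (a point): Centre of the underside of the jar's flange, 60 mm above the jar's origin; meets well_mouth when the jar is home.
- jar_mouth (a point): Centre of the jar's open mouth at the collar's top, 110 mm above the jar's origin; the opening is 50 mm wide.
- lid: Loose round steel lid with a black knob, about 0.1 kg, lying plug-down on the table. Tapered plug from 33 mm diameter at the bottom to 46 mm at 14 mm height; disc 62 mm in diameter from 14 to 19 mm; knob 22 mm in diameter from 23 to 49 mm height, on a 14 mm stem. Origin: centre of the plug's underside, z up.
- lid_seat (a point): Centre of the underside of the lid's disc, 14 mm above the lid's origin; meets jar_mouth when the lid is home.
- switch (a joint): Switch lever, rad: 0 = off, leaning to the front (-x of the warmer); 1.0 = on, leaning fully to the back (+x of the warmer), with a stop there. It starts between 0 and 0.2, turns with about 1 N at its tip and stays where it is left.
- switch_tip (a point): Centre of the lever's red ball (26 mm in diameter), on a 10 mm thick rod 60 mm from the pivot; the pivot is 22 mm above the deck top, on a grey block 70 x 50 x 25 mm. The ball moves in an arc about an axis along the warmer's y, 29 mm before to 29 mm behind the pivot.
- syrup_bottle: Bystander: dark brown syrup bottle with red label and cap, 68 mm diameter, 168 mm high, beyond the warmer. Origin: centre of its underside.
- salt: Bystander: glass salt shaker with white filling and steel cap, 42 mm diameter, 75 mm high. Origin: centre of its underside.
- pepper: Bystander: glass pepper shaker with dark filling and steel cap, 42 mm diameter, 75 mm high. Origin: centre of its underside.

How it is judged:
On the way, in this order (a step that is already met when the one before it is completed fails the run):
1. the jar is home in the well (distance between jar_flange and well_mouth below 0.004 m and angle between jar's own z axis and vertical below 0.05 rad), for 0.2 s.
2. the lid is home in the jar's mouth (distance between lid_seat and jar_mouth below 0.004 m and angle between the z axis of lid and the z axis of jar, either way round below 0.07 rad), for 0.2 s.
3. the switch is on (value of joint switch above 0.85 rad), for 0.2 s.
At the end, for the whole second after the job is handed in: The jar sits in the well with its flange within 4 mm of the well's mouth and upright within 0.05 rad, the lid is home in the jar's mouth within 4 mm and 0.07 rad, both at rest, and the switch stands past 0.85 rad (all of step 1 and all of step 2 and value of joint switch above 0.85 rad and linear speed of each of jar, lid below 0.02 m/s); the robot touches nothing.
It fails at once if the jar is tipped by more than 0.5 rad (angle between jar's own z axis and vertical above 0.5 rad).
It fails at once if the jar is dropped (falls freely by more than about 15 mm) (linear speed of jar above 0.55 m/s and contact force between jar and the fingers below 0.1 N).
It fails at once if the lid is dropped (falls freely by more than about 15 mm) (linear speed of lid above 0.55 m/s and contact force between lid and the fingers below 0.1 N).
It fails at once if the syrup bottle is pushed more than 40 mm or knocked over (distance of syrup_bottle from where it was at the start of the episode above 0.04 m or angle between syrup_bottle's own z axis and vertical above 0.5 rad).
It fails at once if a shaker is pushed more than 40 mm or knocked over (distance of any of salt, pepper from where it was at the start of the episode above 0.04 m or angle between any of salt, pepper's own z axis and vertical above 0.5 rad).
It also fails if it takes over 69 s, if anything falls off the work surface, if the arm or the gripper's body presses on something with over 40 N, if the wrist force passes 120 N, or if a joint passes its speed limit or range.

## Working session

There is one attempt and no reset: what is moved stays moved. The work goes in short steps, each a Python script; the robot and the scene stay as the last script left them, time stands still between calls to the robot, and variables do not carry over. Pictures are saved under pics/ and viewed, at most 10 in all, crops included, and the job is handed in when it is done.

```bash
mkdir -p pics; python3 - <<'E'
from bench import *
import cv2
for n in("side","top"):
    cv2.imwrite(f"pics/{n}0.png",read_camera(n)); p=camera_params(n); print(n,p)
s=sense();print(s["time_s"],s["tool_pos"],s["orientation"],s["finger_gap"])
E
```

```text
side {'fovy': 55.01001770123723, 'cx': 271.3707744153885, 'cy': 212.0964491814639, 'extrinsics': array([[-0.88552854, -0.46433548, -0.01522369,  0.54065835],
       [-0.25170372,  0.50704811, -0.82434668,  0.25640035],
       [ 0.39049256, -0.72615066, -0.56588054,  0.74169266],
       [ 0.        ,  0.        ,  0.        ,  1.        ]])}
top {'fovy': 45.29337044572533, 'cx': 283.8638385614151, 'cy': 210.4116369828017, 'extrinsics': array([[-3.89813534e-03, -9.99992317e-01,  4.13816327e-04,
         2.07091211e-02],
       [-9.89356519e-01,  3.79648013e-03, -1.45462244e-01,
         6.34684210e-01],
       [ 1.45459555e-01, -9.76443393e-04, -9.89363717e-01,
         1.18255095e+00],
       [ 0.00000000e+00,  0.00000000e+00,  0.00000000e+00,
         1.00000000e+00]])}
0.1 [ 0.20769787 -0.5892572   0.2307678 ] [[ 9.43163116e-01  3.32330090e-01 -2.18878027e-04]
 [ 3.32330136e-01 -9.43162577e-01  1.01690066e-03]
 [ 1.31509124e-04 -1.03184296e-03 -9.99999459e-01]] 1.0033564503822663
```

View pics/top0.png

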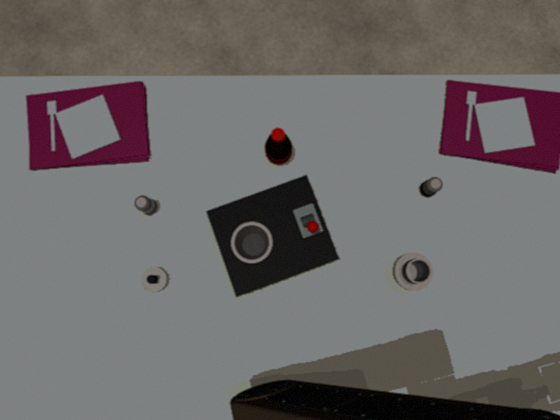

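View pics/side0.png

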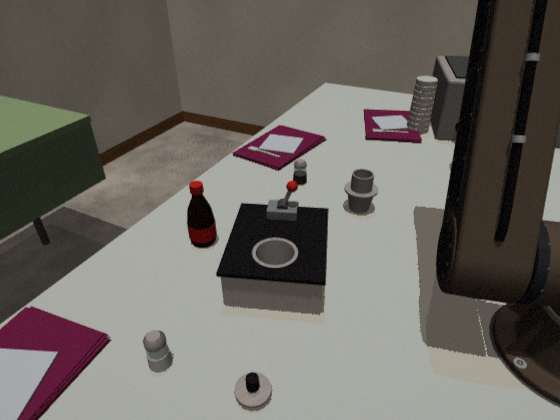

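The top view shows the well at (252,242), the jar at (411,272), the lid at (154,279), the lever ball at (313,227), the bottle at (278,148) and the shakers at (147,205) and (431,186). The side view agrees: jar at (361,190), lid at (253,388), ball at (292,186).

```bash
python3 - <<'E'
import cv2,numpy as np
t=cv2.imread("pics/top0.png");s=cv2.imread("pics/side0.png")
def c(im,x,y,r=36): return cv2.resize(im[y-r:y+r,x-r:x+r],(266,266),interpolation=cv2.INTER_NEAREST)
m=np.vstack([np.hstack([c(t,252,242),c(t,411,272),c(t,154,279)]),np.hstack([c(s,275,252),c(s,361,190),c(s,253,383)])])
cv2.imwrite("pics/m.png",cv2.convertScaleAbs(m,alpha=1.3))
for n,(y,x0,x1) in {"well":(242,222,284),"jar":(272,384,440),"lid":(279,134,176)}.items():
    print(n,[tuple(map(int,v)) for v in t[y,x0:x1:2]])
print(t[300,350],s[380,350])
E
```

```text
well [(22, 21, 21), (18, 20, 22), (25, 25, 27), (18, 20, 21), (48, 52, 54), (115, 122, 129), (81, 86, 91), (26, 30, 33), (29, 34, 33), (29, 31, 33), (42, 44, 46), (51, 53, 53), (53, 55, 56), (55, 55, 57), (54, 55, 56), (51, 53, 56), (52, 54, 55), (54, 57, 57), (56, 58, 59), (48, 52, 52), (55, 57, 56), (45, 48, 49), (39, 40, 41), (54, 59, 62), (113, 119, 127), (77, 82, 86), (20, 21, 19), (18, 17, 21), (18, 23, 23), (24, 22, 22), (23, 26, 26)]
jar [(129, 129, 125), (119, 130, 127), (117, 129, 126), (117, 130, 127), (89, 100, 101), (70, 76, 81), (107, 115, 122), (107, 113, 122), (98, 103, 110), (46, 50, 55), (17, 15, 23), (87, 92, 99), (110, 117, 125), (104, 111, 118), (98, 104, 111), (100, 106, 114), (82, 88, 93), (38, 40, 44), (38, 40, 44), (37, 40, 43), (28, 29, 29), (24, 27, 27), (29, 32, 36), (91, 98, 104), (115, 120, 126), (128, 129, 124), (131, 130, 126), (129, 129, 124)]
lid [(128, 127, 125), (132, 131, 128), (129, 129, 125), (130, 128, 127), (116, 123, 127), (116, 124, 126), (83, 89, 91), (15, 17, 16), (23, 21, 22), (22, 23, 23), (17, 18, 18), (9, 9, 10), (62, 67, 68), (114, 121, 123), (115, 122, 126), (115, 123, 127), (90, 95, 98), (72, 81, 85), (114, 117, 115), (129, 129, 125), (128, 129, 124)]
[129 128 124] [163 170 168]
```

View pics/m.png

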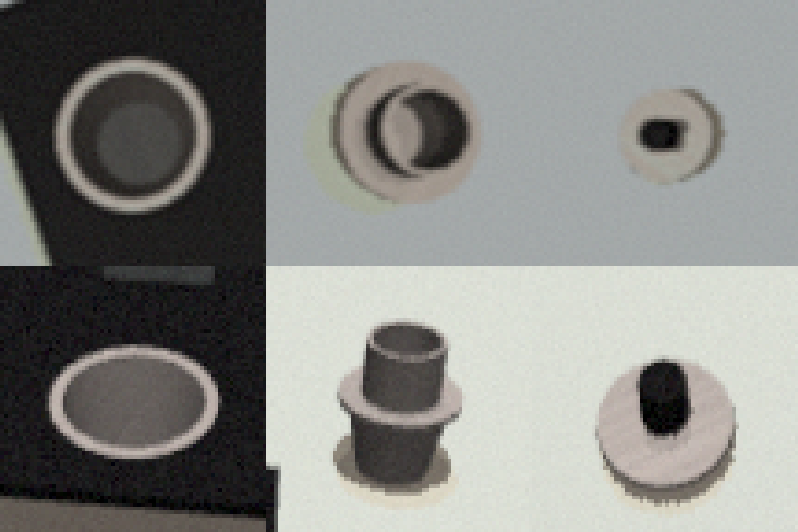

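The crops show clean outlines: the well rim ring, the jar flange with its collar offset by parallax (the jar is upright), and the lid disc with its dark knob. I'll fit circles to the projected outlines.

```bash
cat > h.py <<'E'
from bench import *
import cv2,numpy as np
from scipy.optimize import least_squares
def cam(n):
    p=camera_params(n); f=210/np.tan(np.radians(p["fovy"]/2)); E=p["extrinsics"]
    return np.array([[f,0,p["cx"]],[0,f,p["cy"]],[0,0,1]]),E[:3,:3],E[:3,3]
def rays(n,uv):
    K,R,t=cam(n); uv=np.atleast_2d(uv).astype(float)
    d=np.c_[uv,np.ones(len(uv))]@np.linalg.inv(K).T@R
    return -R.T@t,d
def plane(n,uv,z):
    o,d=rays(n,uv); return (o+d*((z-o[2])/d[:,2])[:,None])[:,:2]
def pix(n,X):
    K,R,t=cam(n); q=K@(R@np.asarray(X)+t); return q[:2]/q[2]
def tri(a,b):
    A=[];B=[]
    for n,uv in(("top",a),("side",b)):
        o,d=rays(n,uv); d=d[0]/np.linalg.norm(d); P=np.eye(3)-np.outer(d,d); A.append(P);B.append(P@o)
    return np.linalg.lstsq(np.vstack(A),np.hstack(B),rcond=None)[0]
def outline(mask,near):
    cs,_=cv2.findContours(mask.astype(np.uint8),cv2.RETR_EXTERNAL,cv2.CHAIN_APPROX_NONE)
    cs=[c for c in cs if cv2.contourArea(cv2.convexHull(c))>60]
    c=min(cs,key=lambda c:np.linalg.norm(cv2.convexHull(c).reshape(-1,2).mean(0)-near)); return cv2.convexHull(c).reshape(-1,2)
def circle(n,uv,z):
    P=plane(n,uv,z); c=P.mean(0)
    r=least_squares(lambda v:np.hypot(*(P-v[:2]).T)-v[2],[*c,.04],loss="soft_l1",f_scale=.001).x
    return r
def red(im,near):
    b,g,r=cv2.split(im.astype(int)); m=(r>90)&(g<r*.4)&(b<r*.4)
    k,l,st,ce=cv2.connectedComponentsWithStats(m.astype(np.uint8)); return ce[1+np.argmin(np.linalg.norm(ce[1:]-near,axis=1))]
def down(a):  # tool y axis at angle a (world), pointing down
    y=np.array([np.cos(a),np.sin(a),0]); z=np.array([0,0,-1.]); return np.c_[np.cross(y,z),y,z]
E
python3 - <<'E'
from h import *
im={n:cv2.imread(f"pics/{n}0.png") for n in("top","side")}
g={n:cv2.GaussianBlur(i,(3,3),0).astype(int) for n,i in im.items()}
def win(m,c,r):
    o=np.zeros_like(m); x,y=map(int,c); o[y-r:y+r,x-r:x+r]=m[y-r:y+r,x-r:x+r]; return o
N={"well":((252,242),(275,252),.1,30),"jar":((411,272),(358,193),.065,28),"lid":((154,279),(253,390),.019,22)}
for k,(a,b,z,r) in N.items():
    for n,c in(("top",a),("side",b)):
        i=g[n]; metal=(i[...,2]-i[...,1]>=1)&(i[...,2]>i[...,0]+3)
        m=win(i.max(2)>75 if k=="well" else metal|(i.max(2)<60) if k=="lid" else metal,c,r)
        if k=="jar" and n=="side": m[:180]=0; m[199:]=0
        if k=="lid" and n=="side": m[:383]=0
        print(k,n,circle(n,outline(m,c),z).round(4))
m=g["top"].max(2)<45
cs,_=cv2.findContours(m.astype(np.uint8),cv2.RETR_EXTERNAL,cv2.CHAIN_APPROX_NONE)
c=[c for c in cs if cv2.pointPolygonTest(c,(240,275),False)>0][0]
P=plane("top",c.reshape(-1,2),.0985); print("deck",cv2.minAreaRect((P*1000).astype(np.float32)))
print("ball",tri(red(im["top"],(313,227)),red(im["side"],(292,186))))
for k,a,z in(("bottle",red(im["top"],(278,134)),.168),("salt",(142,203),.075),("pepper",(435,184),.075)): print(k,plane("top",a,z))
E
```

```text
well top [0.5537 0.0939 0.0478]
well side [0.5529 0.0921 0.0481]
jar top [ 0.4862 -0.2856  0.0463]
jar side [ 0.484  -0.2891  0.048 ]
lid top [0.4703 0.3336 0.0326]
lid side [0.4651 0.3429 0.0334]
deck ((570.4281005859375, 46.26171875), (208.50430297851562, 247.36473083496094), 20.02906608581543)
ball [ 0.57983418 -0.04345771  0.18206643]
bottle [[0.79038258 0.03202668]]
salt [[0.64975306 0.35713476]]
pepper [[ 0.69331152 -0.34515057]]
```

```bash
python3 - <<'E'
from h import *
R=down(.35); J=[.4862,-.2856]
reach([*J,.20],R); movel([*J,.072],feed=.12,guard=15)
close_gripper(60); s=sense(); print(s["finger_gap"],s["grasp_force"],s["tool_pos"],s["time_s"])
movel([*s["tool_pos"][:2],.30],feed=.15); 
movel([.5535,.0935,.30],feed=.2)
s=sense(); print(s["finger_gap"],s["tool_pos"],s["contact_force"],s["time_s"])
for n in("side","top"): cv2.imwrite(f"pics/{n}1.png",read_camera(n))
cv2.imwrite("pics/c1.png",np.hstack([cv2.imread("pics/side1.png")[20:420,150:550],cv2.imread("pics/top1.png")[20:420,100:500]]))
E
```

```text
0.6704354934656898 62.54675757139921 [ 0.48631775 -0.28590787  0.07298324] 3.225
0.6696151464710238 [0.55347262 0.09286857 0.30003542] [-0.24593393 -0.22899277 -4.56625081] 6.9667
```

View pics/c1.png

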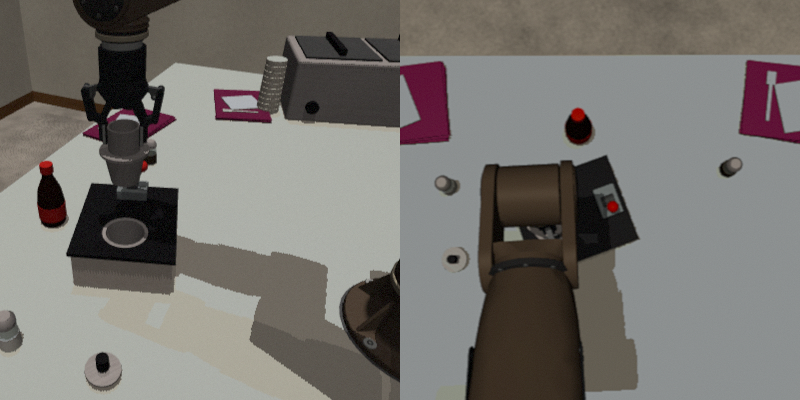

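The jar is held upright (crop column about 124) directly above the well (crop 125,232). I'll lower it now.

```bash
python3 - <<'E'
from h import *
movel([.5535,.0935,.19],feed=.15)
r=movel([.5535,.0935,.108],feed=.03,guard=15)
s=sense(); print(r,s["tool_pos"],s["contact_force"],s["time_s"])
E
```

```text
True [0.55422694 0.09422409 0.11424087] [-0.76380802  2.17790436  3.85508759] 10.1917
```

```bash
python3 - <<'E'
from h import *
let_go(); pause(.3)
movel([.5535,.0935,.24],feed=.15)
R=down(.35); L=[.4703,.3336]
movel([*L,.24],feed=.3)
for n in("side","top"): cv2.imwrite(f"pics/{n}2.png",read_camera(n))
f=lambda i:cv2.resize(i,(400,400))
cv2.imwrite("pics/c2.png",np.hstack([f(cv2.imread("pics/side2.png")[180:300,210:330]),f(cv2.imread("pics/top2.png")[180:300,200:320])]))
print(sense()["time_s"])
g=cv2.GaussianBlur(cv2.imread("pics/side2.png"),(3,3),0)
for z,n in((.065+.04,"flange"),(.15,"mouth")): print(n,pix("side",[.5535,.0935,z]),pix("top",[.5535,.0935,z]))
E
```

```text
12.9833
flange [274.04387175 249.94359865] [251.3364971  241.74586467]
mouth [273.78521614 232.55637325] [250.04560228 240.04143939]
```

View pics/c2.png

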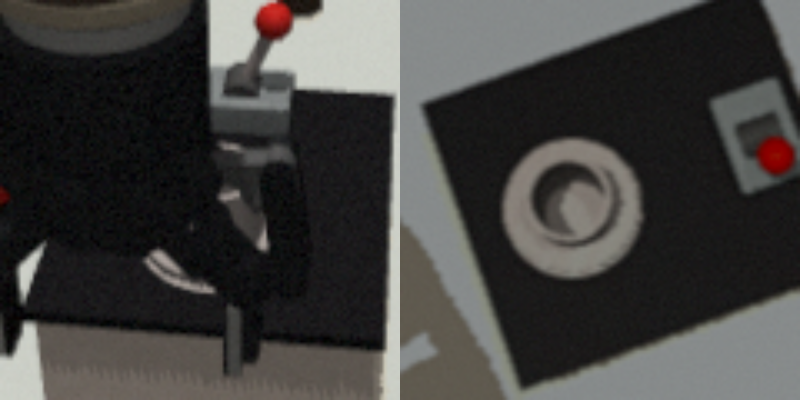

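Top view: the flange is centred at about (251.6,242.4), as expected. The side view is blocked by the gripper, so I'll clear it and check the seating height.

```bash
python3 - <<'E'
from h import *
movel([.46,.3336,.36],feed=.3)
i=read_camera("side"); cv2.imwrite("pics/side3.png",i)
cv2.imwrite("pics/c3.png",cv2.convertScaleAbs(cv2.resize(i[200:290,210:330],(800,600),interpolation=cv2.INTER_CUBIC),alpha=1.4))
print(sense()["time_s"])
for z in(.1,.105,.15): print(z,[pix("side",[.553+dx,.0935+dy,z]).round(1) for dx,dy in((0,0),(-.022,.039))])
E
```

```text
13.5833
0.1 [array([274.3, 251.9]), array([275.1, 266.5])]
0.105 [array([274.3, 250. ]), array([275.1, 264.6])]
0.15 [array([274. , 232.6]), array([274.9, 246.9])]
```

View pics/c3.png

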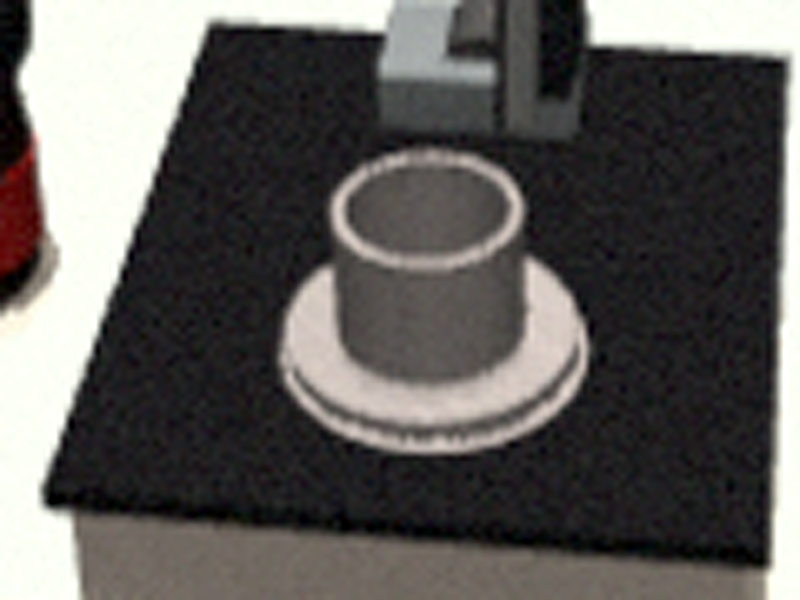

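The side crop shows the jar upright, but its mouth centre at about (274.2,231.4) is roughly 1 px higher than expected, so I'll quantify the height.

```bash
python3 - <<'E'
from h import *
def ell(i,roi,thr):
    x0,x1,y0,y1=roi; g=cv2.resize(cv2.GaussianBlur(i,(3,3),0)[y0:y1,x0:x1].max(2),None,fx=8,fy=8,interpolation=cv2.INTER_CUBIC)
    cs,h=cv2.findContours((g>thr).astype(np.uint8),cv2.RETR_CCOMP,cv2.CHAIN_APPROX_NONE)
    return [(np.array(cv2.fitEllipse(c)[0])/8+[x0-.44,y0-.44],np.array(cv2.fitEllipse(c)[1])/8,cv2.fitEllipse(c)[2]) for c in cs if cv2.contourArea(c)>5000]
a=cv2.imread("pics/side0.png");b=cv2.imread("pics/side3.png")
print("well0",ell(a,(243,308,232,275),100))
print("jar",ell(b,(245,305,218,244),105))
c=np.array([.5535,.0935])
for z in(.1,.15,.153): print(z,pix("side",[*c,z]))
E
```

```text
well0 [(array([274.63649994, 252.26920944]), array([29.47818375, 45.47162628]), 89.14459991455078), (array([274.64301544, 252.0829187 ]), array([24.3051548 , 38.89652634]), 89.29024505615234)]
jar []
0.1 [274.07163549 251.80991972]
0.15 [273.78521614 232.55637325]
0.153 [273.7673894  231.35803291]
```

```bash
python3 - <<'E'
from h import *
R=down(.35-np.pi/2)
movel([.5535,.0935,.24],feed=.3); reach([.5535,.0935,.2],R)
movel([.5535,.0935,.118],feed=.1,guard=15)
close_gripper(60); p=sense()["tool_pos"]; print(p)
r=movel([*p[:2],.106],feed=.02,guard=28)
s=sense(); print(r,s["tool_pos"],s["contact_force"],s["torque"],s["time_s"])
let_go(); pause(.2); print(sense()["contact_force"])
movel([.5535,.0935,.24],feed=.15); movel([.46,.3336,.36],feed=.3)
i=read_camera("side"); cv2.imwrite("pics/side4.png",i)
b=cv2.imread("pics/side3.png")
z=lambda i:cv2.resize(i[210:280,245:305],(400,467),interpolation=cv2.INTER_CUBIC)
cv2.imwrite("pics/c4.png",cv2.convertScaleAbs(np.hstack([z(b),z(i)]),alpha=1.4)); print(sense()["time_s"])
E
```

```text
[0.5537541  0.09344104 0.11824971]
True [0.5541424  0.09354111 0.11781764] [-2.17306486 -0.46743926  6.96688205] [-0.10119731  0.36331227  0.00958738] 17.7083
[ 0.69948032 -0.2119769   0.27567102]
20.4333
```

View pics/c4.png

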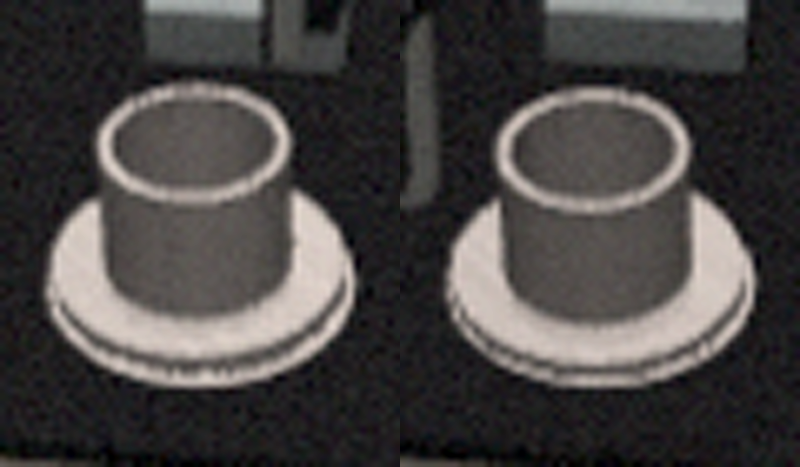

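The jar dropped about 0.9 px (2 mm). Its mouth is now at row ~232.5 as expected, and the flange shadow is thin and even, so the jar is home. Next is the lid.

```bash
python3 - <<'E'
from h import *
R=down(.35); L=[.4703,.3336]
reach([*L,.15],R); movel([*L,.021],feed=.1,guard=10)
close_gripper(30); s=sense(); print(s["finger_gap"],s["grasp_force"],s["tool_pos"])
p=s["tool_pos"]; movel([*p[:2],.26],feed=.15)
movel([.5535,.0935,.26],feed=.2); movel([.5535,.0935,.19],feed=.15)
s=sense(); print(s["finger_gap"],s["grasp_force"],s["time_s"])
i=read_camera("side"); cv2.imwrite("pics/side5.png",i)
cv2.imwrite("pics/c5.png",cv2.convertScaleAbs(cv2.resize(i[150:285,210:345],(600,600),interpolation=cv2.INTER_CUBIC),alpha=1.4))
E
```

```text
0.2466846480232036 30.10045051574707 [0.4703513  0.33361462 0.02112906]
0.24428312282021883 29.85468327999115 27.6583
```

View pics/c5.png

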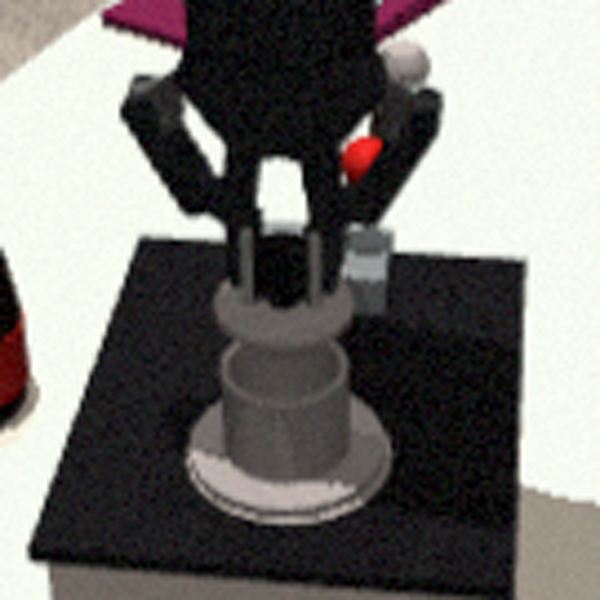

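The lid is held level at crop column 284, above the mouth at column 285. I'll lower it in.

```bash
python3 - <<'E'
from h import *
r=movel([.5535,.0935,.152],feed=.02,guard=10)
s=sense(); print(r,s["tool_pos"],s["contact_force"])
if s["tool_pos"][2]<.166:
    let_go(); pause(.2)
    movel([.5535,.0935,.28],feed=.15); movel([.48,.32,.36],feed=.3)
    i=read_camera("side"); cv2.imwrite("pics/side6.png",i)
    cv2.imwrite("pics/c6.png",cv2.convertScaleAbs(cv2.resize(i[150:285,210:345],(600,600),interpolation=cv2.INTER_CUBIC),alpha=1.4))
    print(pix("side",[.5535,.0935,.155]),pix("side",[.5535,.0935,.185]),sense()["time_s"])
E
```

```text
True [0.5533994  0.09335531 0.15826775] [-1.38034031 -0.62888403  4.1293669 ]
[273.755463   230.55632169] [273.57244148 218.25333573] 31.975
```

View pics/c6.png

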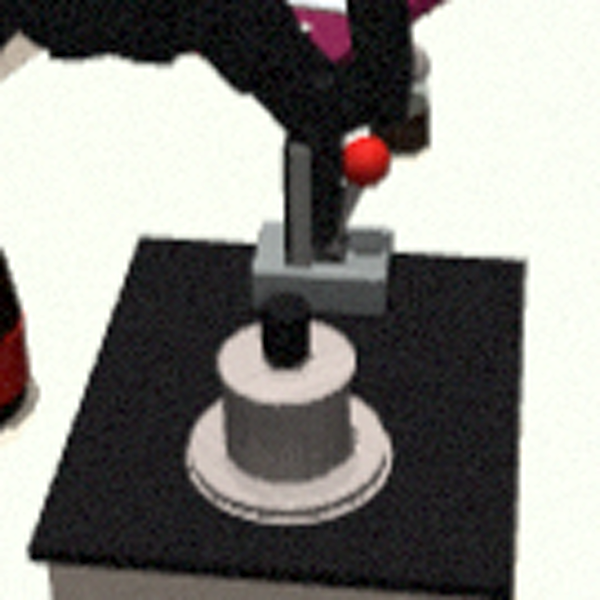

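The lid disc is level at about (274.4,231.7) with the knob upright, so the lid is home. The lever is next.

```bash
python3 - <<'E'
from h import *
R=down(.35-np.pi/2); ux=np.array([np.cos(.35),np.sin(.35)]); pv=np.array([.6005,-.0364])
P=lambda x,z:[*(pv+x*ux),z]
movel([.42,.25,.36],feed=.3)
reach(P(-.09,.33),R); close_gripper(30)
movel(P(-.09,.168),feed=.15,guard=15)
r=movel(P(.014,.168),feed=.06,guard=12)
s=sense(); print(r,(s["tool_pos"][:2]-pv)@ux,s["tool_pos"],s["contact_force"])
movel(P(-.09,.168),feed=.15); movel(P(-.09,.33),feed=.2)
reach([.3,-.5,.35],R)
a,b=read_camera("top"),read_camera("side")
q=tri(red(a,(308,215)),red(b,(285,186))); x=(q[:2]-pv)@ux
print(q,x,"angle",np.arcsin(x/.06)+.5,sense()["time_s"])
z=lambda i,x,y:cv2.resize(i[y-65:y+65,x-65:x+65],(400,400),interpolation=cv2.INTER_CUBIC)
cv2.imwrite("pics/c7.png",cv2.convertScaleAbs(np.hstack([z(a,275,230),z(b,275,220)]),alpha=1.4))
E
```

```text
True 0.0048064647014955325 [ 0.60490747 -0.03445713  0.16708995] [-3.45115502 -2.78817885  4.11109534]
[ 0.62704102 -0.02611388  0.1783753 ] 0.028459002780481094 angle 0.994187719267044 40.7417
```

View pics/c7.png

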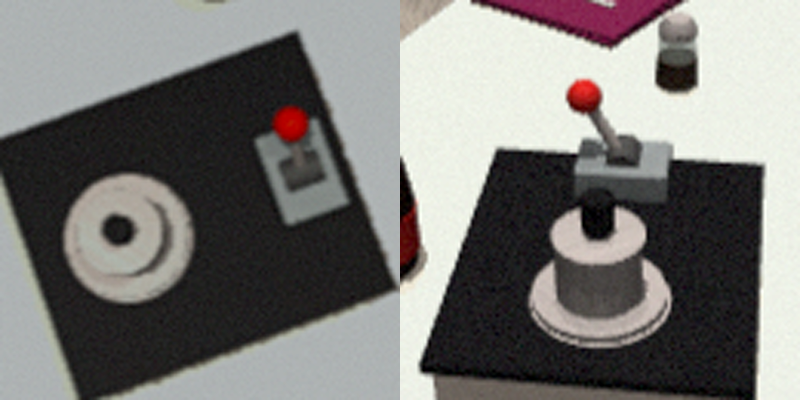

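The lever leans fully to the back (ball at crop (291,124) in the top view), about 0.99 rad. The jar and lid sit square, and the arm is clear of everything.

```bash
python3 -c "from bench import *; print(sign_off())"
```

```text
the job is handed in; nothing more can be done
None
```

The job is handed in: by my camera checks the jar is home in the well, the lid is home in its mouth and the switch is on at about 0.99 rad, with the arm clear at about 41 s; the sign-off returned no verdict.

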